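# Brush out the bathroom tumbler and reset its days drum

### The arm

A 6-joint arm with a two-finger parallel gripper is mounted at the origin on the work surface. World frame = base frame: x ahead of the robot, y to its left, z up, the work surface at z = 0. Lengths are in m, angles in rad, forces in N, time in s.
With the tool pointing down it reaches from about 0.275 to 0.825 m from the base axis. Payload 5.2 kg.
Tool frame: the origin (TCP) lies between the finger pads; the fingertips stand 8 mm ahead of it and the grasp point (between the pads) lies 11 mm behind it; z points along the fingers, y is the line along which they close (so a half turn about z gives the same grasp; the last joint's range is limited). The gripper opens to 93 mm and grips with 3 to 60 N. Pads are 15 mm wide; open, the fingers measure 128 mm over their backs; the gripper's body (75 mm by 188 mm) begins 65 mm behind the grasp point.
Start: joints at [-1.527, 0.259, 1.535, -0, 1.348, -0.203], TCP at [0.134, -0.533, 0.227] pointing down, gripper open.
Joint ranges: [-3.14, 3.14], [-0.91, 2.08], [0.19, 2.58], [-1.22, 4.36], [0.22, 2.71], [-3.12, 3.12]. Speed limits (rad/s): [2.57, 2.57, 3.14, 3.14, 3.14, 3.14].

### API

Orientations are given as [roll, pitch, yaw] about the fixed x, y, z axes, in that order (R = Rz(yaw) Ry(pitch) Rx(roll)).
In Python, from cell import telemetry, eyes, env gives the robot as it stands.
- The arm moves only by the shell command python3 -m crank 'ROWS' [FORCE]. ROWS is JSON, a list of rows, each a list of 5 numbers: the shift along the world's x, y, z in cm, then the turn about the world's z in degrees, then the gripper command: -1 is shut, 1 is fully open, values between are in proportion. In form: [[x, y, z, roll, fingers], ...]. A call has 1 to 12 rows; each row shifts and turns the commanded pose from where the row before left it; what a row does not reach is not made up. A row lasts 1/8 s, in which the tool goes at most 62.5 mm and 10.7 degrees, less where a joint would pass 70% of its speed; a pose out of reach is approached as far as the arm can. A call with a gripper value outside its range is refused whole. The fingers move at their own pace and stop on an object; FORCE is the grip in N (left out, the last holds). Time passes only in rows, so rows that do not move let the fingers close. It gives the time, the measured TCP pose, the force, the opening and the grip force at its end, in the units of the state.
- telemetry.state(): the state, without advancing time (a new reading comes with each control period).
- eyes.get_image(name): name is "scene" or "top" or "wrist"; returns a dict with "image" (400x640x3 uint8, red, green, blue), "z_map" (400x640 float32, m along the optical axis (not along the pixel's ray), 0 where there is no reading), "fovy" (degrees; the focal length in pixels is half the picture's height over the tangent of half this angle, whatever the lens; pixels are square), "cx", "cy" (the principal point, pixels), "k1" (the pictures are not rectified: a ray, as slopes to the right and down, at radius r is drawn at 1 + k1 r^2 times it, then the intrinsics apply), "world_from_camera" (4x4, takes a point from camera to world coordinates). Camera axes: x right, y down, z forward; pixel columns grow to the right and rows downward; lengths in m; the calibration is good to about 2 mm. A picture is of the moment at which its call begins.
- env.finish_job(): hands the job in; it is judged then, once.
The state is a dict: "time_s": time; "joint_pos": joint angles; "dq": joint speeds; "effort": joint torques, N m; "tool_pos": TCP position; "tcp_rot": TCP orientation; "contact_force": force on the tool from outside, world axes, zero at the start; "torque": the same for the moment, N m; "opening": opening from 0.0 (shut) to 1.0 (fully open); "grip_force": force on a finger pad.
Only numpy, scipy, OpenCV 4.12 (cv2) and the standard library are available. Lean on these libraries where they do the work, as an engineer would, in place of code of your own. Each camera call takes 0.05 s, during which the arm holds its last target. There are 200 camera calls.

### The job

Clean the blue tumbler: lift the long green-handled brush out of the grey basket, scrub up and down inside the tumbler with two full strokes (down to the bottom, up to near the rim, down to the bottom again), and stand the brush back in its compartment of the basket. Then reset the days-since-cleaned counter by pressing its yellow plunger fully down, letting it rise each time, until the coral panel is on top between the two pointers; do not touch the drum itself. Leave the tumbler standing where it is and the other things undisturbed.

Things in the scene. Friction and masses are not known exactly. Their poses are not given: they have to be found in the camera images.
- basket: Fixed grey basket, left or right on the table, on a white tiled upstand (30 mm thick, 200 wide, 130 high) at its +x side. Origin on the table under its centre, z up. Outside 62 (x) by 150 (y) mm, walls 4 mm, inner floor 24, rim 110 mm above the table. Brush compartment (54 x 56 mm) at the -y end, conditioner bottle in the larger +y one. Lid hangs open on the -x side, to 45 mm from the origin.
- slot (a point): Centre of the inner floor of the basket's brush compartment, 24 mm above the table (44 mm to the basket's -y). The compartment is 86 mm deep.
- brush: Long bottle brush, 200 mm, 90 g, standing upright and loose in its compartment. Origin: centre of the underside of the brush head; z up along the handle. White and green bristle head, round, 36 mm diameter, 60 mm high; thin steel shaft 10 mm diameter; round green handle 22 mm diameter from 118 to 200 mm above the origin. Grip the handle.
- tumbler: Blue ceramic tumbler, loose, upright, open on top, about 84 mm diameter at the rim, 100 mm high, 4 mm wall. Origin: centre of its underside.
- tumbler_in (a point): Centre of the tumbler's inner floor; z up. The rim is about 95 mm above it. Bottom of a stroke: brush underside less than 22 mm above this point; top of a stroke: more than 50 mm above it, still over the tumbler.
- pointer (a point): Point between the counter's two dark pointers, 94 mm above the table, where the top panel's middle belongs. Axes: z up, y along the drum's axis to the plunger 46 mm away. The fixed white counter (110 x by 106 y mm) stands left or right, opposite the basket. Its eight-sided drum is 84 mm across flats, 40 mm wide: one plain coral panel, the others have 1 to 7 dark dots.
- coral_panel (a point): Centre of the coral panel's face on the drum's outside, 42 mm from the drum's axis (the axis is 52 mm above the table). At the pointer when the job is done.
- drum (a joint): Turn of the drum, rad: 0 (or a multiple of 6.283) = coral on top. Grows with presses only, and stays when the plunger rises. Starts at -3.75 to -1.75, maybe between panels. Each full press ends with a panel on top: 0.785 rad further; a first press from between panels moves it nearly 0 to 1.1 rad. An incomplete press turns it in part; the next full press completes it.
- plunger (a joint): Travel of the plunger, m: 0 up, 0.023 fully down. It springs back by itself when released.
- plunger_top (a point): Centre of the top of the round yellow plunger cap, 36 mm diameter, 130 mm above the table when up; pressed straight down by 23 mm. The spring and the ratchet take 1 to 8 N, so a force stop below 10 N may end the press early; then comes a hard stop.
- conditioner: Closed coral conditioner bottle, 48 mm diameter, 115 mm high, standing in the basket's larger compartment; bystander. Origin under its centre.
- jar: Small white ceramic jar with wooden cap, 68 mm diameter, 78 mm high; bystander. Origin under its centre.
- scrubber: Turquoise ridged silicone face scrubber, disc of 72 mm diameter, 20 mm high; bystander. Origin under its centre.
- scraper: Stainless steel tongue scraper lying flat, about 130 mm long along its x, fork 50 mm wide, 5 mm thick; bystander. Origin on its underside near its middle.
- nail_brush: Wooden nail brush, 45 x 90 mm, 33 mm high; bystander. Origin under its centre.
Mind the look-alikes: they are no part of the job. Of the things that look like the brush, the larger one is meant. What is shaped like the basket but red is not meant.

How it is judged:
By the outcome, as a careful person would: the job done as asked, in the order asked, and still so for the second after the job is handed in, with the robot touching nothing.
It also fails if it takes over 72 s, if anything falls off the work surface, if the arm or the gripper's body presses on something with over 40 N, if the wrist force passes 120 N, or if a joint passes its speed limit or range.

## Working session

There is one attempt and no reset: what is moved stays moved. The work goes in short steps, Python scripts to look and compute and a shell command to move; the robot and the scene stay as the last step left them, time stands still between calls to the robot, and variables do not carry over. Pictures are saved under pics/ and viewed, at most 10 in all, crops included, and the job is handed in when it is done.

```bash
mkdir -p pics; cat > h.py <<'E'
import numpy as np, cv2
from cell import telemetry, eyes, env
def get(n):
    d=eyes.get_image(n); np.savez('last_'+n,**{k:np.asarray(v) for k,v in d.items()}); return d
def load(n):
    return dict(np.load('last_'+n+'.npz'))
def rays(d,uv):
    f=200/np.tan(np.radians(float(d['fovy']))/2)
    K=np.array([[f,0,float(d['cx'])],[0,f,float(d['cy'])],[0,0,1]])
    uv=np.asarray(uv,float).reshape(-1,1,2)
    p=cv2.undistortPoints(uv,K,np.array([float(d['k1']),0,0,0,0])).reshape(-1,2)
    return np.c_[p,np.ones(len(p))]
def onplane(d,uv,z):
    T=d['world_from_camera'];r=rays(d,uv)@T[:3,:3].T;o=T[:3,3]
    return o+r*((z-o[2])/r[:,2])[:,None]
def cloud(d):
    v,u=np.mgrid[0:400,0:640];r=rays(d,np.c_[u.ravel(),v.ravel()])
    T=d['world_from_camera'];z=np.asarray(d['z_map']).reshape(-1,1)
    return ((r*z)@T[:3,:3].T+T[:3,3]).reshape(400,640,3)
def save(d,n,box=None,s=1):
    im=d['image'][...,::-1]
    if box: im=im[box[1]:box[3],box[0]:box[2]]
    cv2.imwrite('pics/'+n+'.png',cv2.resize(im,None,fx=s,fy=s,interpolation=cv2.INTER_CUBIC))
E
python3 - <<'E'
from h import *
for n in('scene','top'):
    d=get(n);save(d,n+'0');print(n,d['fovy'],d['k1'],d['world_from_camera'].round(3).tolist())
print(telemetry.state())
E
```

```text
scene 48.6273965817236 0.01625466585501199 [[0.238, 0.713, -0.659, 1.219], [0.971, -0.181, 0.156, -0.129], [-0.008, -0.678, -0.735, 0.885], [0.0, 0.0, 0.0, 1.0]]
top 51.010066973507854 -0.04753696246656801 [[-0.024, -0.991, 0.131, 0.372], [-1.0, 0.024, -0.007, 0.038], [0.003, -0.131, -0.991, 1.204], [0.0, 0.0, 0.0, 1.0]]
{'time_s': 0.1, 'joint_pos': array([-1.52680734e+00,  2.59237102e-01,  1.53594474e+00, -2.32823730e-05,
        1.34799455e+00, -2.02815695e-01]), 'dq': array([ 8.97854918e-05, -5.93279416e-04, -2.34477601e-03, -5.60019158e-04,
       -2.72741448e-04,  6.93710300e-04]), 'effort': array([ 3.01924054e-03, -4.38207364e+01, -2.84643674e+01,  7.19827577e-02,
        3.61535337e-02, -5.77446485e-05]), 'tool_pos': array([ 0.1343541 , -0.53285693,  0.2259302 ]), 'tcp_rot': array([-3.14003681e+00, -2.96774598e-04,  2.46809613e-01]), 'contact_force': array([0.67402456, 0.17615299, 0.54552938]), 'torque': array([-0.04103926,  0.01332142, -0.02481976]), 'grip_force': 0.0, 'opening': 1.0000692770032988}
```

View pics/scene0.png

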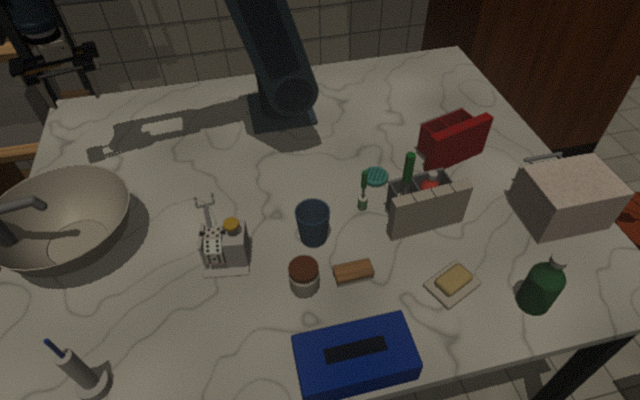

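View pics/top0.png

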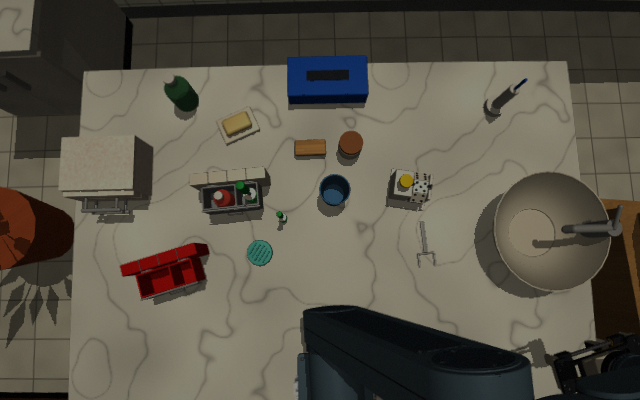

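The scene view shows the long brush in the grey basket at (409,167). The look-alike short brush stands alone at (363,190), and the red basket is at (455,140). The blue tumbler is at (313,222) and the counter with its yellow plunger at (231,225). In the top view the brush handle is at about (240,187), the tumbler at (334,190) and the plunger at (406,181).

```bash
python3 - <<'E'
from h import *
t=load('top');s=load('scene');ct=cloud(t);cs=cloud(s)
def stat(nm,P,m):
    q=P[m];print(nm,len(q),'med',np.median(q,0).round(4),'lo',np.percentile(q,3,0).round(4),'hi',np.percentile(q,97,0).round(4))
for nm,d,P in(('top',t,ct),('scene',s,cs)):
    hsv=cv2.cvtColor(d['image'],cv2.COLOR_RGB2HSV);H,S,V=hsv[...,0],hsv[...,1],hsv[...,2]
    Z=P[...,2]
    ws=(P[...,0]>.3)&(P[...,0]<.85)&(abs(P[...,1])<.5)
    g=(H>45)&(H<80)&(S>100)&ws&(Z>.12)
    n,l,st,c=cv2.connectedComponentsWithStats(g.astype(np.uint8))
    for i in range(1,n):
        if st[i,4]>8: stat(nm+' green %s'%c[i].round(),P,l==i)
    g2=g&(Z>.218); 
    if g2.sum(): stat(nm+' greentop',P,g2)
    y=(H>18)&(H<32)&(S>150)&ws&(Z>.12)&(Z<.14); stat(nm+' plunger',P,y)
    n,l,st,c=cv2.connectedComponentsWithStats(y.astype(np.uint8));i=1+st[1:,4].argmax();cnt=cv2.findContours((l==i).astype(np.uint8),0,1)[0][0]
    print('  cap ctr',onplane(d,[cv2.minEnclosingCircle(cnt)[0]],.13).round(4))
    # tumbler rim
    b=(H>95)&(H<118)&(S>80)&ws&(Z>.092)&(Z<.108)
    q=P[b].astype(np.float32);q=q[(abs(q[:,1])<.3)];e=cv2.minEnclosingCircle(q[:,:2]);print(nm,'rim',len(q),e)
    save(d,nm+'_c',(180,150,300,220) if nm=='top' else (350,140,490,245),5)
# basket rim (z~.11) & upstand (z~.13) rects from top
Z=ct[...,2];box=(ct[...,0]>.45)&(ct[...,0]<.8)&(ct[...,1]>.1)&(ct[...,1]<.45)
for nm,lo,hi in(('upst',.122,.138),('rim',.104,.116)):
    m=box&(Z>lo)&(Z<hi);q=ct[m][:,:2].astype(np.float32)
    n,l,st,c=cv2.connectedComponentsWithStats(cv2.morphologyEx(m.astype(np.uint8),3,np.ones((3,3))))
    for i in range(1,n):
        if st[i,4]>30: print(nm,st[i],cv2.minAreaRect(ct[l==i][:,:2].astype(np.float32)))
E
```

```text
top green [175.  88.] 151 med [0.827 0.41  0.128] lo [0.8156 0.3961 0.1208] hi [0.8466 0.4367 0.145 ]
top green [242. 187.] 120 med [0.5379 0.2164 0.2208] lo [0.5306 0.2101 0.1551] hi [0.5499 0.2281 0.2282]
top green [279. 214.] 24 med [0.4787 0.1356 0.1319] lo [0.4733 0.1303 0.1293] hi [0.4845 0.1416 0.1342]
top greentop 67 med [0.5404 0.219  0.2248] lo [0.3718 0.0376 0.2202] hi [0.5502 0.2282 1.2039]
top plunger 144 med [ 0.5575 -0.1959  0.1294] lo [ 0.5436 -0.2116  0.1237] hi [ 0.573  -0.1806  0.1332]
  cap ctr [[ 0.5578 -0.1954  0.13  ]]Traceback (most recent call last):
  File "<stdin>", line 20, in <module>
cv2.error: OpenCV(4.12.0) /io/opencv/modules/imgproc/src/shapedescr.cpp:201: error: (-215:Assertion failed) count >= 0 && (depth == CV_32F || depth == CV_32S) in function 'minEnclosingCircle'
```

```bash
python3 - <<'E'
from h import *
t=load('top');s=load('scene');ct=cloud(t);cs=cloud(s)
for nm,d,P,bx in(('top',t,ct,(310,165,360,220)),('scene',s,cs,(285,190,340,255))):
    hsv=cv2.cvtColor(d['image'],cv2.COLOR_RGB2HSV);Z=P[...,2]
    m=np.zeros((400,640),bool);m[bx[1]:bx[3],bx[0]:bx[2]]=1
    q=P[m&(Z>.09)&(Z<.112)].astype(np.float32)
    print(nm,'rim',len(q),cv2.minEnclosingCircle(q[:,:2]),q[:,2].max(), 'mid',(q.min(0)+q.max(0))/2)
    q=P[m&(Z>.13)]; print(len(q))
    if nm=='scene':
        H,S=hsv[...,0],hsv[...,1]
        g=(H>45)&(H<85)&(S>100)&(Z>.12)&(Z<.24)&(P[...,0]<.7)&(P[...,0]>.4)&(P[...,1]>0)&(P[...,1]<.3);q=P[g&(P[...,1]>.17)]
        for a in(.15,.17,.19,.21,.225):
            r=q[abs(q[:,2]-a)<.008];print(a,len(r),r.mean(0).round(4) if len(r) else 0)
        y=(H>18)&(H<32)&(S>120)&(Z>.122)&(Z<.136)&(abs(P[...,1]+.2)<.1);print('plunger',P[y].mean(0))
save(t,'crop_t',(180,150,300,240),4)
Z=ct[...,2];box=(ct[...,0]>.45)&(ct[...,0]<.8)&(ct[...,1]>.1)&(ct[...,1]<.4)
for nm,lo,hi in(('upst',.122,.138),('rim',.104,.118)):
    m=box&(Z>lo)&(Z<hi)
    n,l,st,c=cv2.connectedComponentsWithStats(m.astype(np.uint8))
    for i in range(1,n):
        if st[i,4]>30: print(nm,st[i],cv2.minAreaRect(ct[l==i][:,:2].astype(np.float32)))
# counter body
box=(abs(ct[...,0]-.55)<.1)&(abs(ct[...,1]+.21)<.1)&(Z>.03)&(Z<.11)
print('counter',cv2.minAreaRect(ct[box][:,:2].astype(np.float32)))
w=get('wrist');save(w,'wrist0')
E
```

```text
Traceback (most recent call last):
cv2.error: OpenCV(4.12.0) /io/opencv/modules/imgproc/src/shapedescr.cpp:201: error: (-215:Assertion failed) count >= 0 && (depth == CV_32F || depth == CV_32S) in function 'minEnclosingCircle'
```

```bash
python3 - <<'E'
from h import *
t=load('top');s=load('scene');ct=cloud(t);cs=cloud(s)
for nm,d,P,bx in(('top',t,ct,(310,165,360,220)),('scene',s,cs,(285,190,340,255))):
    hsv=cv2.cvtColor(d['image'],cv2.COLOR_RGB2HSV);Z=P[...,2];H,S,V=[hsv[...,i] for i in range(3)]
    m=np.zeros((400,640),bool);m[bx[1]:bx[3],bx[0]:bx[2]]=1
    z=d['z_map'][m];print(nm,'nodepth frac',(z==0).mean(),'ctr px hsv',hsv[(bx[1]+bx[3])//2,(bx[0]+bx[2])//2], 'Zrange',Z[m&(d['z_map']>0)].min(),Z[m&(d['z_map']>0)].max())
    b=m&(H>92)&(H<125)&(S>70)
    n,l,st,c=cv2.connectedComponentsWithStats(b.astype(np.uint8));i=1+st[1:,4].argmax();print('blob',st[i],c[i])
    ys,xs=np.nonzero(l==i);w=onplane(d,np.c_[xs,ys],.1)[:,:2].astype(np.float32);print('  rimplane circle',cv2.minEnclosingCircle(w))
    if nm=='scene':
        x0,x1=[np.median([xs[ys==y].min() for y in range(st[i,1]+8,st[i,1]+14)]),np.median([xs[ys==y].max() for y in range(st[i,1]+8,st[i,1]+14)])]
        print('edges',x0,x1)
        g=(H>45)&(H<85)&(S>100)&(Z>.12)&(Z<.24)&(P[...,0]<.7)&(P[...,0]>.4)&(P[...,1]>.17)&(P[...,1]<.3);q=P[g]
        for a in(.15,.17,.19,.21,.225):
            r=q[abs(q[:,2]-a)<.008];print(a,len(r),r.mean(0).round(4) if len(r) else 0)
        y=(H>18)&(H<32)&(S>120)&(Z>.122)&(Z<.136)&(abs(P[...,1]+.2)<.1);print('plunger',y.sum(),P[y].mean(0) if y.any() else 0)
save(t,'crop_t',(180,150,300,240),4)
Z=ct[...,2];box=(ct[...,0]>.45)&(ct[...,0]<.8)&(ct[...,1]>.1)&(ct[...,1]<.4)
for nm,lo,hi in(('upst',.122,.138),('rim',.104,.118)):
    m=box&(Z>lo)&(Z<hi)
    n,l,st,c=cv2.connectedComponentsWithStats(m.astype(np.uint8))
    for i in range(1,n):
        if st[i,4]>30: print(nm,st[i],cv2.minAreaRect(ct[l==i][:,:2].astype(np.float32)))
box=(abs(ct[...,0]-.55)<.1)&(abs(ct[...,1]+.21)<.1)&(Z>.03)&(Z<.11)
if box.any(): print('counter',cv2.minAreaRect(ct[box][:,:2].astype(np.float32)))
E
```

```text
top nodepth frac 0.002909090909090909 ctr px hsv [103 142  90] Zrange -0.008886368008336198 0.10491593522846321
blob [320 174  30  32 745] [334.32483221 189.44832215]
  rimplane circle ((0.5434820055961609, -0.008623369038105011), 0.042309314012527466)
scene nodepth frac 0.0064335664335664336 ctr px hsv [90 43 48] Zrange -0.003761532141100421 0.1064760577629782
blob [304 222   8   4  15] [308.33333333 223.73333333]
  rimplane circle ((0.578315019607544, -0.027759037911891937), 0.00943837221711874)Traceback (most recent call last):
  File "<stdin>", line 11, in <module>
    return umr_minimum(a, axis, None, out, keepdims, initial, where)
ValueError: zero-size array to reduction operation minimum which has no identity
```

```bash
python3 - <<'E'
from h import *
t=load('top');ct=cloud(t)
save(t,'crop_t',(180,150,300,240),4)
Z=ct[...,2];box=(ct[...,0]>.45)&(ct[...,0]<.8)&(ct[...,1]>.1)&(ct[...,1]<.4)
for nm,lo,hi in(('upst',.122,.138),('rim',.104,.118)):
    m=box&(Z>lo)&(Z<hi)
    n,l,st,c=cv2.connectedComponentsWithStats(m.astype(np.uint8))
    for i in range(1,n):
        if st[i,4]>30: print(nm,st[i],cv2.minAreaRect(ct[l==i][:,:2].astype(np.float32)))
box=(abs(ct[...,0]-.55)<.1)&(abs(ct[...,1]+.21)<.1)&(Z>.03)&(Z<.11)
if box.any(): print('counter',cv2.minAreaRect(ct[box][:,:2].astype(np.float32)))
s=load('scene');P=cloud(s);Z=P[...,2];hsv=cv2.cvtColor(s['image'],cv2.COLOR_RGB2HSV);H,S=hsv[...,0],hsv[...,1]
q=P[(H>40)&(H<85)&(S>90)&(Z>.12)&(Z<.24)&(P[...,0]<.7)&(P[...,0]>.4)&(P[...,1]>.17)&(P[...,1]<.3)]
for a in(.15,.17,.19,.21,.225):
    r=q[abs(q[:,2]-a)<.008];print(a,len(r),r.mean(0).round(4) if len(r) else 0)
E
```

```text
upst [189 167  77  19 895] ((0.5826869010925293, 0.271330326795578), (0.0315372608602047, 0.19907037913799286), 4.148751258850098)
rim [200 178  67  35 517] ((0.5327146649360657, 0.2562776207923889), (0.07479608803987503, 0.17738819122314453), 5.039610862731934)
rim [213 190  15  14  81] ((0.5281049609184265, 0.28954267501831055), (0.030411314219236374, 0.0371958389878273), 41.15773010253906)
counter ((0.5536766648292542, -0.22236059606075287), (0.10362409800291061, 0.08396265655755997), 79.7504653930664)
0.15 25 [0.5486 0.2167 0.1515]
0.17 32 [0.5486 0.2165 0.1694]
0.19 39 [0.5483 0.2168 0.1896]
0.21 38 [0.5488 0.2159 0.2104]
0.225 53 [0.5452 0.2186 0.2245]
```

View pics/crop_t.png

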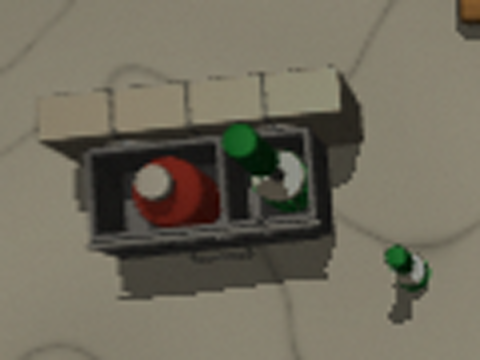

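The crop confirms the choice. The large green handle stands in the grey basket at top (240,187), and the small brush at (280,214) is the look-alike. The brush is upright at about (0.540, 0.2185) with its top at 0.224. The tumbler is at (0.543, -0.009), the plunger at (0.558, -0.195), and the slot at about (0.540, 0.224).

```bash
python3 -m crank '[[0,0,4,0,1],[2.5,4.7,3.4,0,1],[2.5,4.7,0,0,1],[2.5,4.7,0,0,1],[2.5,4.7,0,0,1],[2.5,4.7,0,0,1],[2.5,4.7,0,0,1],[2.5,4.7,0,0,1]]' 40; python3 -m crank '[[2.5,4.7,0,0,1],[2.5,4.7,0,0,1],[2.5,4.7,0,0,1],[2.5,4.7,0,0,1],[2.5,4.7,0,0,1],[2.5,4.7,0,0,1],[2.5,4.7,0,0,1],[2.5,4.7,0,0,1],[2.5,4.7,0,0,1],[0,0,0,0,1],[0,0,0,0,1]]'
```

```text
time_s: 1.1
tool_pos: [0.3095, -0.2031, 0.3001]
tcp_rot: [-3.141, -0.0, 0.246]
contact_force: [0.2, -0.2, 0.5]
opening: 0.997
grip_force: 0.0
time_s: 2.48
tool_pos: [0.5336, 0.2178, 0.2996]
tcp_rot: [3.141, 0.002, 0.247]
contact_force: [0.2, 0.8, -0.2]
opening: 1.001
grip_force: 0.0
```

```bash
python3 - <<'E'
from h import *
d=get('wrist');P=cloud(d);save(d,'w1');Z=P[...,2];hsv=cv2.cvtColor(d['image'],cv2.COLOR_RGB2HSV);H,S=hsv[...,0],hsv[...,1]
m=(H>40)&(H<85)&(S>90)&(d['z_map']>0)&(Z>.13)&(Z<.24);q=P[m]
print(m.sum(),q.min(0) if len(q) else 0,q.max(0) if len(q) else 0)
r=q[q[:,2]>.218];print(len(r),r.mean(0),r.min(0),r.max(0))
E
```

```text
913 [0.47368775 0.13140087 0.13006441] [0.5517201  0.23181983 0.2255767 ]
516 [0.54197081 0.22124124 0.2231686 ] [0.53132261 0.21103207 0.21808386] [0.55147078 0.23174622 0.2255767 ]
```

View pics/w1.png

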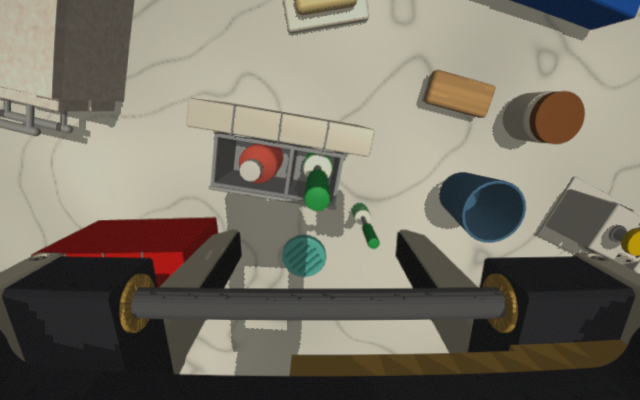

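The wrist view shows the handle at (317,190), between the fingers and ahead of them. It measures (0.541, 0.221) with its top at 0.224, which agrees with the earlier fix.

```bash
python3 -m crank '[[0.8,0.3,0,0,1],[0,0,-4,0,1],[0,0,-4,0,1],[0,0,-3.6,0,1],[0,0,0,0,1],[0,0,0,0,-1],[0,0,0,0,-1],[0,0,0,0,-1],[0,0,0,0,-1],[0,0,0,0,-1],[0,0,0,0,-1]]' 40
```

```text
time_s: 3.9
tool_pos: [0.5421, 0.2212, 0.1843]
tcp_rot: [-3.142, 0.0, 0.247]
contact_force: [0.3, -0.8, -0.2]
opening: 0.405
grip_force: 0.0
```

```bash
python3 -m crank '[[0,0,0,0,-1],[0,0,0,0,-1],[0,0,0,0,-1],[0,0,0,0,-1]]' 40
```

```text
time_s: 4.4
tool_pos: [0.5421, 0.2212, 0.1842]
tcp_rot: [-3.142, 0.0, 0.247]
contact_force: [-0.1, 1.0, -0.5]
opening: 0.226
grip_force: 40.0
```

```bash
python3 -m crank '[[0,0,2,0,-1],[0,0,4,0,-1],[0,0,5,0,-1],[0,0,4,0,-1],[0,0,0,0,-1],[0,0,0,0,-1]]'; python3 - <<'E'
from h import *
d=get('scene');save(d,'s2',(260,80,500,260),3)
P=cloud(d);Z=P[...,2];hsv=cv2.cvtColor(d['image'],cv2.COLOR_RGB2HSV);H,S=hsv[...,0],hsv[...,1]
q=P[(Z>.16)&(Z<.3)&(P[...,0]<.62)&(P[...,0]>.48)&(P[...,1]>.19)&(P[...,1]<.25)]
for a in np.arange(.165,.3,.02):
    r=q[abs(q[:,2]-a)<.008];print(a.round(3),len(r),np.r_[r.mean(0),r.min(0)[1],r.max(0)[:2]].round(4) if len(r) else 0)
E
```

```text
time_s: 5.15
tool_pos: [0.5417, 0.2211, 0.3331]
tcp_rot: [-3.142, 0.002, 0.247]
contact_force: [-0.7, 1.0, -1.3]
opening: 0.229
grip_force: 40.0
0.165 0 0
0.185 72 [0.5522 0.2146 0.1846 0.2016 0.559  0.2362]
0.205 87 [0.552  0.2137 0.205  0.2018 0.561  0.2346]
0.225 107 [0.5519 0.2153 0.2254 0.2006 0.5605 0.2363]
0.245 39 [0.5436 0.2186 0.2431 0.2065 0.5517 0.2352]
0.265 27 [0.5436 0.219  0.265  0.2154 0.5465 0.2242]
0.285 22 [0.5432 0.2187 0.2841 0.2149 0.5466 0.2243]
```

View pics/s2.png

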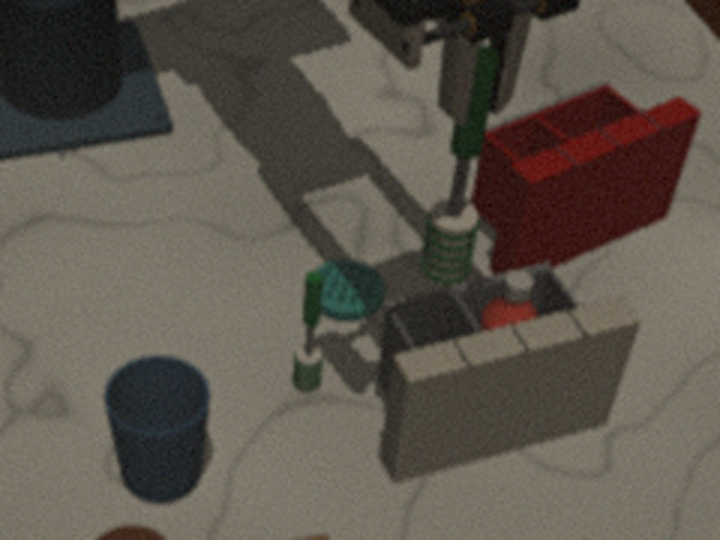

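The brush hangs upright in the fingers, with its head at crop (450,245) clear of the basket rim. Next is the tumbler.

```bash
python3 -m crank '[[0,-4.6,0,0,-1],[0,-4.6,0,0,-1],[0,-4.6,0,0,-1],[0,-4.6,0,0,-1],[0.1,-4.6,0,0,-1],[0,0,0,0,-1],[0,0,0,0,-1],[0,0,0,0,-1]]'; python3 - <<'E'
from h import *
d=get('top');hsv=cv2.cvtColor(d['image'],cv2.COLOR_RGB2HSV);H,S=hsv[...,0],hsv[...,1]
m=np.zeros((400,640),bool);m[165:220,310:360]=1
ys,xs=np.nonzero(m&(H>92)&(H<125)&(S>70));w=onplane(d,np.c_[xs,ys],.1)[:,:2].astype(np.float32);print(len(w),cv2.minEnclosingCircle(w))
E
```

```text
time_s: 6.2
tool_pos: [0.5429, -0.0076, 0.3337]
tcp_rot: [-3.141, 0.001, 0.248]
contact_force: [0.2, -0.0, -0.5]
opening: 0.232
grip_force: 40.0
523 ((0.5648123621940613, -0.025386692956089973), 0.06860507279634476)
```

```bash
python3 -m crank '[[0,-0.1,-5,0,-1],[0,0,-5,0,-1],[0,0,-3,0,-1],[0,0,-2.7,0,-1],[0,0,0,0,-1],[0,0,0,0,-1],[0,0,0,0,-1]]'
```

```text
time_s: 7.12
tool_pos: [0.5441, -0.0098, 0.1789]
tcp_rot: [3.14, -0.003, 0.247]
contact_force: [-0.3, 0.2, -0.0]
opening: 0.234
grip_force: 40.0
```

```bash
python3 -m crank '[[0,0,-0.5,0,-1],[0,0,0,0,-1],[0,0,0,0,-1],[0,0,3.5,0,-1],[0,0,3.8,0,-1],[0,0,0,0,-1],[0,0,0,0,-1],[0,0,0,0,-1]]';python3 -m crank '[[0,0,-3.5,0,-1],[0,0,-3.8,0,-1],[0,0,0,0,-1],[0,0,0,0,-1],[0,0,0,0,-1]]'
```

```text
time_s: 8.12
tool_pos: [0.5423, -0.0097, 0.2438]
tcp_rot: [-3.14, 0.003, 0.247]
contact_force: [-0.6, -0.3, -0.3]
opening: 0.231
grip_force: 40.0
time_s: 8.75
tool_pos: [0.5441, -0.01, 0.1738]
tcp_rot: [3.14, -0.002, 0.247]
contact_force: [-0.5, -0.4, -0.3]
opening: 0.231
grip_force: 40.0
```

```bash
python3 -m crank '[[0,0,4,0,-1],[0,0,5,0,-1],[0,0,5,0,-1],[0,0,2,0,-1],[0,0,0,0,-1],[0,4.6,0,0,-1],[0,4.6,0,0,-1],[0,4.6,0,0,-1],[-0.2,4.6,0,0,-1],[0,4.7,0,0,-1],[0,0,0,0,-1],[0,0,0,0,-1]]'; python3 - <<'E'
from h import *
d=get('scene');P=cloud(d);Z=P[...,2]
q=P[(Z>.16)&(Z<.3)&(P[...,0]<.62)&(P[...,0]>.48)&(P[...,1]>.19)&(P[...,1]<.26)]
for a in np.arange(.165,.3,.02):
    r=q[abs(q[:,2]-a)<.008];print(a.round(3),len(r),np.r_[r.mean(0),r.min(0)[1],r.max(0)[:2]].round(4) if len(r) else 0)
E
```

```text
time_s: 10.25
tool_pos: [0.5407, 0.2208, 0.3313]
tcp_rot: [3.141, 0.002, 0.247]
contact_force: [-0.2, -0.8, -0.8]
opening: 0.231
grip_force: 40.0
0.165 3 [0.5513 0.2133 0.1728 0.2067 0.5542 0.2211]
0.185 76 [0.5513 0.2139 0.1844 0.2017 0.559  0.2382]
0.205 79 [0.5515 0.2138 0.2052 0.2014 0.5587 0.2368]
0.225 137 [0.5467 0.2148 0.2278 0.2017 0.559  0.2371]
0.245 26 [0.5427 0.2187 0.2448 0.2148 0.5452 0.2244]
0.265 26 [0.5423 0.2186 0.2647 0.2148 0.546  0.2245]
0.285 22 [0.5433 0.2185 0.2827 0.2129 0.5461 0.2242]
```

Still upright. I'll lower it into the compartment in two steps: to near the floor, then gently down.

```bash
python3 -m crank '[[0,0.1,-4,0,-1],[0,0,-4,0,-1],[0,0,-4,0,-1],[0,0,-2,0,-1],[0,0,0,0,-1],[0,0,-0.4,0,-1],[0,0,-0.2,0,-1],[0,0,0,0,-1],[0,0,0,0,-1]]'
```

```text
time_s: 11.42
tool_pos: [0.5413, 0.2223, 0.1868]
tcp_rot: [3.142, -0.001, 0.247]
contact_force: [-0.3, -0.6, -1.0]
opening: 0.233
grip_force: 40.0
```

```bash
python3 -m crank '[[0,0,-0.2,0,-1],[0,0,-0.1,0,-1],[0,0,0,0,-1],[0,0,0,0,0],[0,0,0,0,0],[0,0,0,0,0],[0,0,0,0,0],[0,0,0,0,0]]'; python3 -m crank '[[0,0,3,0,0],[0,0,4,0,0],[0,0,4,0,0],[0,0,0,0,-1]]'; python3 - <<'E'
from h import *
d=get('scene');save(d,'s3',(260,80,500,260),3);P=cloud(d);Z=P[...,2];hsv=cv2.cvtColor(d['image'],cv2.COLOR_RGB2HSV);H,S=hsv[...,0],hsv[...,1]
q=P[(H>40)&(H<85)&(S>90)&(Z>.12)&(Z<.28)&(P[...,0]<.7)&(P[...,0]>.4)&(P[...,1]>.17)&(P[...,1]<.3)]
for a in(.15,.17,.19,.21,.225,.245):
    r=q[abs(q[:,2]-a)<.008];print(a,len(r),r.mean(0).round(4) if len(r) else 0)
E
```

```text
time_s: 12.42
tool_pos: [0.5411, 0.2222, 0.1832]
tcp_rot: [-3.142, 0.0, 0.247]
contact_force: [-0.1, -0.4, -0.2]
opening: 0.498
grip_force: 0.0
time_s: 12.92
tool_pos: [0.5428, 0.2226, 0.2972]
tcp_rot: [3.141, -0.008, 0.247]
contact_force: [1.0, 0.4, -1.0]
opening: 0.433
grip_force: 0.0
0.15 23 [0.548  0.2183 0.1522]
0.17 35 [0.548  0.2177 0.1705]
0.19 36 [0.5482 0.2185 0.1902]
0.21 33 [0.5478 0.2178 0.2096]
0.225 54 [0.5456 0.2197 0.2239]
0.245 0 0
```

View pics/s3.png

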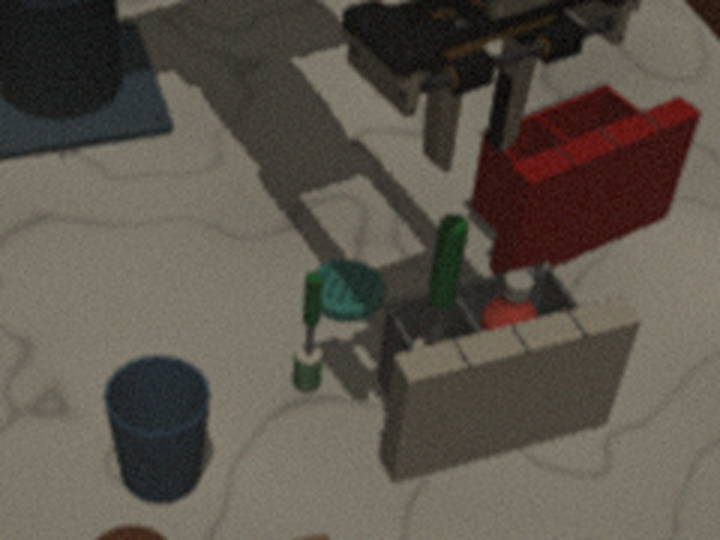

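The brush stands upright in its compartment again, handle at crop (447,262) with its top at 0.224, and the tumbler hasn't moved. Now the counter.

```bash
python3 -m crank '[[0,-5.3,0,0,-1],[0,-5.3,0,0,-1],[0.2,-5.3,0,0,-1],[0.2,-5.3,0,0,-1],[0.2,-5.3,0,0,-1],[0.2,-5.3,0,0,-1],[0.4,-5.3,0,0,-1],[0.4,-4.7,0,0,-1],[0,0,0,0,-1],[0,0,0,0,-1]]'; python3 - <<'E'
from h import *
d=get('wrist');save(d,'w4',(200,60,520,260),2.4);P=cloud(d);Z=P[...,2];hsv=cv2.cvtColor(d['image'],cv2.COLOR_RGB2HSV);H,S=hsv[...,0],hsv[...,1]
q=P[(H>18)&(H<32)&(S>140)&(Z>.124)&(Z<.135)&(d['z_map']>0)].astype(np.float32);q=q[(abs(q[:,0]-.557)<.03)&(abs(q[:,1]+.196)<.03)]
print(len(q),cv2.minEnclosingCircle(np.ascontiguousarray(q[:,:2])),q.mean(0))
E
```

```text
time_s: 14.22
tool_pos: [0.5565, -0.1952, 0.2918]
tcp_rot: [-3.139, 0.002, 0.246]
contact_force: [-0.3, 0.5, 0.2]
opening: 0.003
grip_force: 0.0
783 ((0.5589456558227539, -0.1960335224866867), 0.01754060387611389) [ 0.559577   -0.19589575  0.12898165]
```

View pics/w4.png

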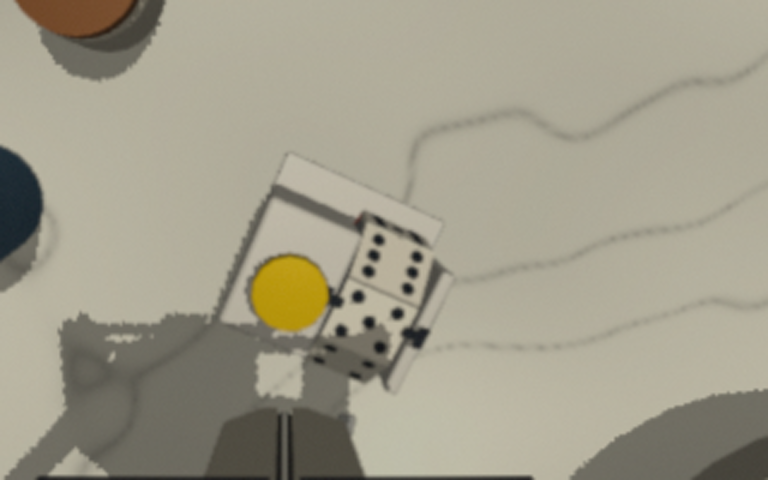

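The yellow cap is at crop (290,292), and the 5-dot panel is about on top. The cap centre measures (0.559, -0.196, 0.129). I'll approach it and press stepwise.

```bash
python3 -m crank '[[0.2,-0.1,-5,0,-1],[0,0,-5,0,-1],[0,0,-4.4,0,-1],[0,0,0,0,-1],[0,0,0,0,-1],[0,0,0,0,-1]]'; python3 -m crank '[[0,0,-1,0,-1],[0,0,-1,0,-1],[0,0,-0.8,0,-1],[0,0,0,0,-1],[0,0,0,0,-1],[0,0,0,0,-1]]';  python3 -m crank '[[0,0,-0.2,0,-1],[0,0,0,0,-1],[0,0,0,0,-1]]'
```

```text
time_s: 15.02
tool_pos: [0.5606, -0.1972, 0.1519]
tcp_rot: [3.138, -0.003, 0.247]
contact_force: [-0.3, -0.2, -1.0]
opening: 0.005
grip_force: 0.0
time_s: 15.78
tool_pos: [0.5592, -0.197, 0.1215]
tcp_rot: [3.141, -0.0, 0.247]
contact_force: [1.2, -0.7, 2.2]
opening: 0.007
grip_force: 1.2
time_s: 16.15
tool_pos: [0.5593, -0.197, 0.1195]
tcp_rot: [3.141, -0.0, 0.247]
contact_force: [1.0, -1.2, 2.7]
opening: 0.001
grip_force: 2.1
```

```bash
python3 -m crank '[[0,0,-0.3,0,-1],[0,0,-0.1,0,-1],[0,0,0,0,-1],[0,0,0,0,-1]]'; python3 -m crank '[[0,0,-0.2,0,-1],[0,0,0,0,-1],[0,0,0,0,-1]]'
```

```text
time_s: 16.65
tool_pos: [0.5593, -0.197, 0.1155]
tcp_rot: [3.141, -0.0, 0.247]
contact_force: [1.2, -1.9, 5.5]
opening: 0.004
grip_force: 2.5
time_s: 17.02
tool_pos: [0.5594, -0.197, 0.1147]
tcp_rot: [3.141, -0.001, 0.247]
contact_force: [-1.7, -0.0, 12.3]
opening: 0.006
grip_force: 6.0
```

```bash
python3 -m crank '[[0,0,-0.1,0,-1],[0,0,0,0,-1],[0,0,1.5,0,-1],[0,0,2,0,-1],[0,0,0,0,-1],[0,0,0,0,-1],[0,0,0,0,-1]]'; python3 - <<'E'
from h import *
d=get('scene');save(d,'s5',(180,170,270,290),5)
d=get('top');save(d,'t5',(370,150,450,220),8)
a=cv2.imread('pics/s5.png');b=cv2.imread('pics/t5.png');b=cv2.resize(b,(340,298));c=np.zeros((600,790,3),np.uint8);c[:,:450]=a[:600];c[:298,450:]=b;cv2.imwrite('pics/c5.png',c)
E
```

```text
time_s: 17.9
tool_pos: [0.5583, -0.1964, 0.146]
tcp_rot: [-3.14, 0.002, 0.247]
contact_force: [-0.5, -0.7, 0.8]
opening: 0.006
grip_force: 0.0
```

View pics/c5.png

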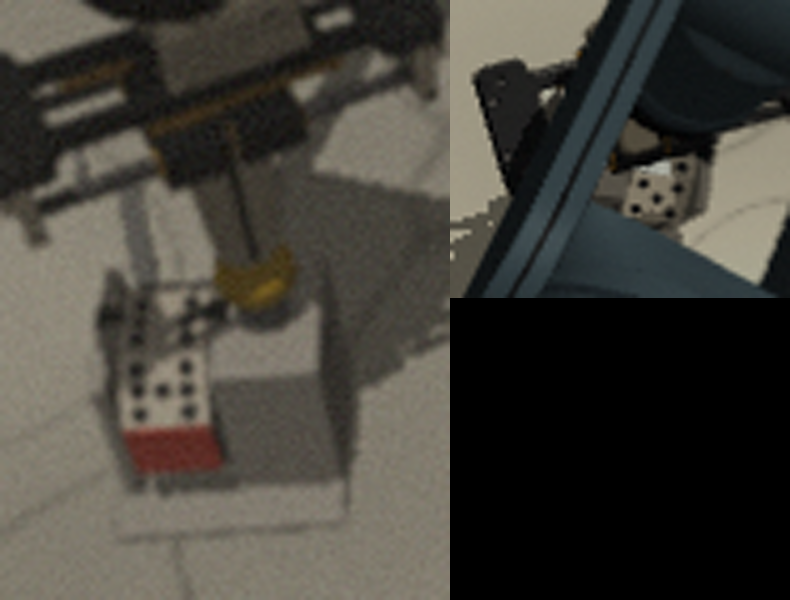

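After the first press the 6-dot panel is on top between the pointers (crop (110,315) and (215,310)). The 7 comes next, then coral facing forward at (172,450), so two more presses are due. I'll track coral numerically after each one.

```bash
cat > coral.py <<'E'
from h import *
d=get('scene');P=cloud(d);Z=P[...,2];hsv=cv2.cvtColor(d['image'],cv2.COLOR_RGB2HSV);H,S=hsv[...,0],hsv[...,1]
m=((H<10)|(H>172))&(S>110)&(abs(P[...,0]-.56)<.1)&(P[...,1]<-.16)&(P[...,1]>-.32)&(Z>.01)&(Z<.12)
q=P[m];print('coral',m.sum(),np.median(q,0).round(4),q.min(0).round(3),q.max(0).round(3)) if m.any() else print(0)
E
python3 coral.py; python3 -m crank '[[0,0,-1,0,-1],[0,0,-1,0,-1],[0,0,-0.8,0,-1],[0,0,-0.4,0,-1],[0,0,-0.2,0,-1],[0,0,0,0,-1],[0,0,0,0,-1],[0,0,0,0,-1]]';  python3 -m crank '[[0,0,1.4,0,-1],[0,0,2,0,-1],[0,0,0,0,-1],[0,0,0,0,-1],[0,0,0,0,-1]]'; python3 coral.py
```

```text
coral 144 [ 0.5925 -0.2488  0.0542] [ 0.589 -0.268  0.036] [ 0.597 -0.229  0.071]
time_s: 19.05
tool_pos: [0.5596, -0.1971, 0.1147]
tcp_rot: [3.14, -0.001, 0.247]
contact_force: [-1.9, 1.3, 11.1]
opening: 0.005
grip_force: 5.8
time_s: 19.68
tool_pos: [0.5585, -0.1965, 0.1462]
tcp_rot: [-3.14, 0.001, 0.247]
contact_force: [-0.5, -0.6, 0.4]
opening: 0.005
grip_force: 0.0
coral 266 [ 0.5805 -0.2474  0.0829] [ 0.559 -0.27   0.06 ] [ 0.596 -0.227  0.097]
```

```bash
python3 -m crank '[[0,0,-1,0,-1],[0,0,-1,0,-1],[0,0,-0.8,0,-1],[0,0,-0.4,0,-1],[0,0,-0.2,0,-1],[0,0,0,0,-1],[0,0,0,0,-1],[0,0,0,0,-1]]';  python3 -m crank '[[0,0,1.4,0,-1],[0,0,4,0,-1],[0,0,5,0,-1],[-4,0,5,0,-1],[-5,0,2,0,-1],[-5,0,0,0,-1],[0,0,0,0,-1],[0,0,0,0,-1]]'; python3 coral.py; python3 - <<'E'
from h import *
d=load('scene');save(d,'s6',(180,130,500,310),2.4)
E
```

```text
time_s: 20.72
tool_pos: [0.5595, -0.197, 0.1147]
tcp_rot: [3.14, -0.001, 0.247]
contact_force: [-1.6, 0.9, 12.4]
opening: 0.005
grip_force: 6.1
time_s: 21.72
tool_pos: [0.4204, -0.197, 0.2862]
tcp_rot: [3.141, -0.001, 0.246]
contact_force: [-0.8, 0.3, -0.4]
opening: 0.006
grip_force: 0.0
coral 217 [ 0.5531 -0.2423  0.0965] [ 0.53  -0.266  0.085] [ 0.57  -0.222  0.103]
```

View pics/s6.png

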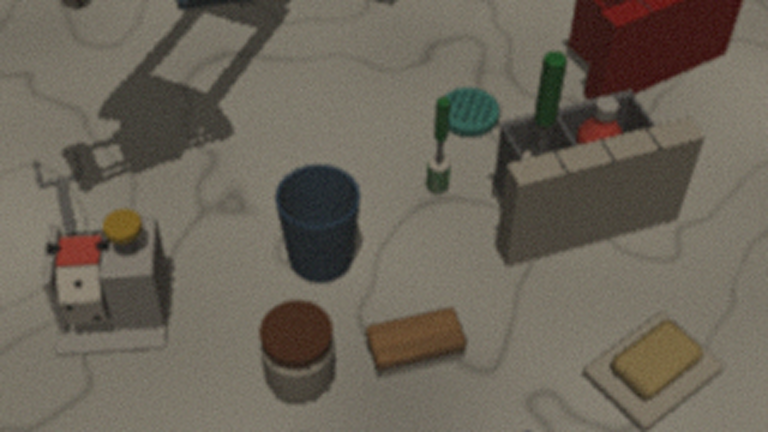

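The coral panel is on top between the pointers at crop (80,250), and the plunger is up. The brush stands in its compartment at (550,90), the tumbler is upright at (318,222), and nothing else has moved.

```bash
python3 -c "
from cell import env
print(env.finish_job())"
```

```text
the job is handed in; nothing more can be done
None
```

The job is handed in at about 22 s of robot time: the tumbler got its two strokes, the brush is back upright in its compartment, and three plunger presses brought coral on top; the hand-in gave no verdict.

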